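# Hold back the furnace lock bolts with the two release buttons

## Task

On the bench furnace, press the two green release buttons fully down together, one with each fingertip of the gripper, so that both yellow lock bolts draw back; keep both down without a break for at least two seconds, and finish while still holding them down. Do not press the red stop between them or any key of the other panel, and do not pick up or shift anything that stands around.

Things in the scene. Friction and masses are not known exactly. Their poses are not given: they have to be found in the camera images.
- furnace: white bench furnace, hood off. Origin on the bench under the control deck; x points from the deck to the firing table, y left, z up. Deck: level, 60 mm high, x -70 to 80, y -170 to 170 mm. Behind it a black plate (310 mm across, 78 mm high) centred at x 215 with a white firing table 103 mm high. Two bolts along x at y +20 and -20, 93 mm high; their guide and keeper, x 48 to 125, reach 114 mm. Rear posts 130 mm high
- release_panel: grey panel (52 in x, 104 in y, 4 mm thick) on the deck, axes as the furnace, with the two green buttons 56 mm apart (at its y +28 and -28 mm) and the red stop. It has the left or right of two places on the deck (furnace x -22, y +75 or -75 mm), the blue panel the other. Origin under its centre. Black collars 38 mm across, 76 mm above the bench: a fully pressed button is level with its collar
- green_left_top (a point): green round push button, 22 mm across, at the left (+ y) end of the release panel. This point is the centre of its upper face and goes down with it; unpressed it lies 82 mm above the bench, 22 mm above the furnace's deck
- green_right_top (a point): green round push button, 22 mm across, at the right (- y) end of the release panel. This point is the centre of its upper face and goes down with it; unpressed it lies 82 mm above the bench, 22 mm above the furnace's deck
- green_left (a joint): left green button, its travel in m: 0 unpressed, 0.006 fully down; springs back when let go. It starts to give at about 1.2 N and takes 4 N to be fully down
- green_right (a joint): right green button, its travel in m: 0 unpressed, 0.006 fully down; springs back when let go. It starts to give at about 1.2 N and takes 4 N to be fully down
- red_stop (a joint): red stop key, 15 mm across, midway between the green buttons, its top 80 mm above the bench; travel in m, 0 unpressed, 0.004 fully down. Not to be pressed
- blue_left (a joint): left blue key of the program panel, like the green ones; m, 0 unpressed, 0.006 down. Not to be pressed
- blue_right (a joint): right blue key of the program panel; m, 0 unpressed, 0.006 down. Not to be pressed
- white_key (a joint): white key between the blue ones; m, 0 unpressed, 0.004 down. Not to be pressed
- bolt_left_knob (a point): near end of the left yellow lock bolt (14 mm rod, 24 mm knob), at y = +20 mm in the furnace's frame. Locked, it is at x = +22 mm; the left green button, as it is pressed, draws it toward the furnace's -x, 3 mm for each mm of button travel, to x = +4 mm when the button is fully down, and lets it back when let go. The bolt itself need not be touched
- bolt_right_knob (a point): near end of the right yellow lock bolt (14 mm rod, 24 mm knob), at y = -20 mm in the furnace's frame. Locked, it is at x = +22 mm; the right green button, as it is pressed, draws it toward the furnace's -x, 3 mm for each mm of button travel, to x = +4 mm when the button is fully down, and lets it back when let go. The bolt itself need not be touched
- firing_tray: round white firing tray, 84 mm across and 8 mm thick, with three tooth crowns (19 mm tall in all), lying loose on the furnace's white firing table; origin under its centre. To be left alone
- crucible: small white ceramic crucible, 28 mm across, 25 mm tall, standing loose on the deck's far left corner; origin under its centre. To be left alone
- glaze_jar: small closed jar, 30 mm across, 32 mm tall, standing loose on the deck's far right corner; origin under its centre. To be left alone
- remote: cream remote control, 150 x 50 x 20 mm, lying loose on the bench; origin under its centre. To be left alone
- bowl: blue bowl, 100 mm across, 45 mm tall, loose on the bench; origin under its centre. To be left alone
- bottle: closed bottle, 56 mm across, 110 mm tall, loose on the bench; origin under its centre. To be left alone
- brush: brush lying loose on the bench, about 200 mm long. To be left alone
- tweezers: steel tweezers, about 150 mm long, 8 mm thick, lying loose on the bench; origin under their middle. To be left alone

How it is judged (in metres and radians):
On the way:
1. both green buttons are held down together by the fingers, both lock bolts drawn back, for two seconds (value of joint each of green_left, green_right above 0.0045 m and contact force between the fingers and release_panel above 1 N and x of each of bolt_left_knob, bolt_right_knob in the frame of furnace below 0.0085 m), for 1.9 s.
At the end, for the whole second after the job is handed in: Both green buttons are held down by the fingers (each more than 4.5 of 6 mm), both bolts are drawn back by at least 13.5 of 18 mm, the red stop and the other panel's keys are unpressed (under 1.5 mm), and no loose thing has moved more than 20 mm (all of step 1 and value of joint each of blue_left, blue_right, red_stop, white_key below 0.0015 m and distance of each of firing_tray, crucible, glaze_jar, remote, bowl, bottle, brush, tweezers from where it was at the start of the episode below 0.02 m); the arm keeps its last pose, push and grip.
It fails at once if one green button is pressed far down while the other is still up ((value of joint green_left above 0.0045 m and value of joint green_right below 0.001 m) or (value of joint green_right above 0.0045 m and value of joint green_left below 0.001 m)).
It fails at once if the red stop or a key of the other panel is pressed (value of joint any of blue_left, blue_right, red_stop, white_key above 0.002 m).
It fails at once if a loose thing is lifted, carried or pushed away (distance of any of firing_tray, crucible, glaze_jar, remote, bowl, bottle, brush, tweezers from where it was at the start of the episode above 0.02 m).
It also fails if it takes over 32 s, if anything falls off the work surface, if the arm or the gripper's body presses on something with over 40 N, if the wrist force passes 120 N, or if a joint passes its speed limit or range.

## Robot

A 6-joint arm with a two-finger parallel gripper is mounted at the origin on the work surface. World frame = base frame: x ahead of the robot, y to its left, z up, the work surface at z = 0. Lengths are in m, angles in degrees, forces in N, time in s.
With the tool pointing down it reaches from about 0.4 to 0.825 m from the base axis. Payload 7 kg.
Tool frame: the origin (TCP) lies midway between the tips of the shut fingers; the grasp point (between the pads) lies ctrl.tcp_to_grasp behind it (ctrl.tcp_to_grasp is the distance from the TCP to the grasp point, in m); z points along the fingers, y is the line along which they close (so a half turn about z gives the same grasp; the last joint's range is limited). The gripper opens to 88 mm and grips with 3 to 60 N. Pads are 19 mm wide; open, the fingers measure 130 mm over their backs; the gripper's body (78 mm by 193 mm) begins 47 mm behind the grasp point.
Start: joints at [90.476, 20.546, 0.682, 0, -70.136, -16.507], TCP at [0.186, 0.649, 0.227] pointing down, gripper open.
Joint ranges: [-176.03, 176.03], [-82.01, 121.73], [-58.28, 71.71], [-173.87, 95.51], [-174.79, -0.11], [-173.66, 173.66]. Speed limits (degrees/s): [136.94, 136.94, 172.46, 180, 180, 180].

## Interface

Orientations are given as [roll, pitch, yaw] about the fixed x, y, z axes, in that order (R = Rz(yaw) Ry(pitch) Rx(roll)).
In Python, from plant import ctrl, imaging, close_job gives the robot as it stands.
- The arm moves only by the shell command python3 -m crank 'ROWS'. ROWS is JSON, a list of rows, each a list of 3 entries, a list of its own where there are three numbers: the shift along the world's x, y, z in m, then the turn, a rotation vector about the world's x, y, z in degrees, then the opening, from -1 (shut) to 1 (fully open), so that 0 is half open. A call has 1 to 12 rows; each row shifts and turns the commanded pose from where the row before left it; what a row does not reach is not made up. A row lasts 1/10 s, in which the tool goes at most 50 mm and 8.59 degrees, less where a joint would pass 70% of its speed; a pose out of reach is approached as far as the arm can. A call is refused whole if a number of a shift passes 0.05 or a number of a turn 8.59, either way. A call with a gripper value outside its range is refused whole. The fingers move at their own pace and stop on an object; the grip force is fixed at half the most. Time passes only in rows, so rows that do not move let the fingers close. It gives the time, the measured TCP pose, the force, the opening and the grip force at its end, in the units of the state.
- ctrl.get_obs(): the state, without advancing time (a new reading comes with each control period).
- imaging.snapshot(name): name is "scene" or "top" or "wrist"; returns (picture, depth): 480x640x3 uint8, blue, green, red; 480x640 float32, m along the optical axis (not along the pixel's ray), 0 where there is no reading.
- imaging.camera_model(name): a dict with "mtx" (3x3 intrinsics, pixels), "D" ([k1, k2, p1, p2, k3] as OpenCV has them; the pictures are not rectified), "R" (3x3) and "t" (3): a world point X has camera coordinates R X + t. Camera axes: x right, y down, z forward; pixel columns grow to the right and rows downward; lengths in m; the calibration is good to about 2 mm. A picture is of the moment at which its call begins: read the wrist's pose just before it. camera_model takes no time and is no camera call; for the wrist camera it gives the pose at the moment of the call.
- close_job(): hands the job in; it is judged then, once.
The state is a dict: "clock": time; "joint_pos": joint angles; "qvel": joint speeds; "tau": joint torques, N m; "tool_pos": TCP position; "orientation": TCP orientation; "force": force on the tool from outside, world axes, zero at the start; "moment": the same for the moment, N m; "opening": finger opening in m; "gripper_force": force on a finger pad.
Only numpy, scipy, OpenCV 4.12 (cv2) and the standard library are available. Lean on these libraries where they do the work, as an engineer would, in place of code of your own. Each camera call takes 0.05 s, during which the arm holds its last target. There are 200 camera calls.

## Working session

There is one attempt and no reset: what is moved stays moved. The work goes in short steps, Python scripts to look and compute and a shell command to move; the robot and the scene stay as the last step left them, time stands still between calls to the robot, and variables do not carry over. Pictures are saved under pics/ and viewed, at most 10 in all, crops included, and the job is handed in when it is done.

```bash
mkdir -p pics; python3 - <<'E'
from plant import ctrl, imaging
import cv2, numpy as np
print(ctrl.get_obs(), ctrl.tcp_to_grasp)
for n in("top","scene"):
    p,d=imaging.snapshot(n); cv2.imwrite(f"pics/{n}0.png",p); np.save(f"pics/{n}0.npy",d)
E
```

```text
{'clock': 0.0, 'joint_pos': array([ 9.04742167e+01,  2.05914481e+01,  6.32400258e-01, -2.02053827e-02,
       -7.01375687e+01, -1.65069962e+01]), 'qvel': array([ 0.02191954, -0.04858286,  0.04313096, -0.06724454, -0.02744925,
        0.03025725]), 'tau': array([-6.83139187e-04, -5.82720852e+01,  2.93073517e+01,  6.99724406e+00,
        7.07796498e-03, -1.50551791e-04]), 'tool_pos': array([0.18631578, 0.64824229, 0.22561186]), 'orientation': array([ 1.79901968e+02, -9.24317235e-03, -1.60396526e+01]), 'force': array([0.25402595, 0.12822826, 0.36332118]), 'moment': array([-0.02666884,  0.00585761,  0.01758014]), 'gripper_force': 0.0, 'opening': 0.08754477368382613} 0.0188
```

View pics/top0.png

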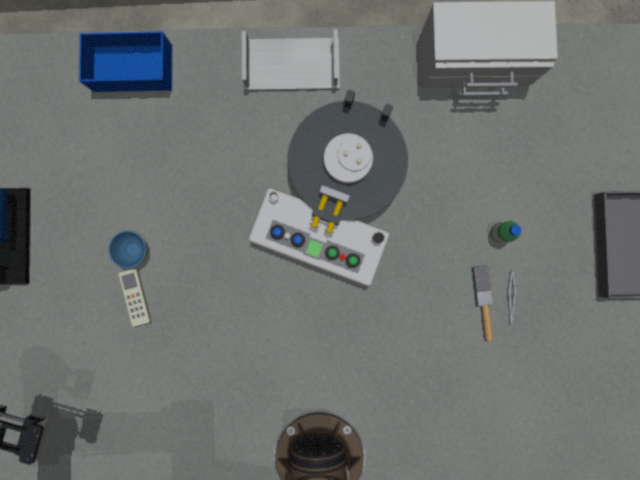

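View pics/scene0.png

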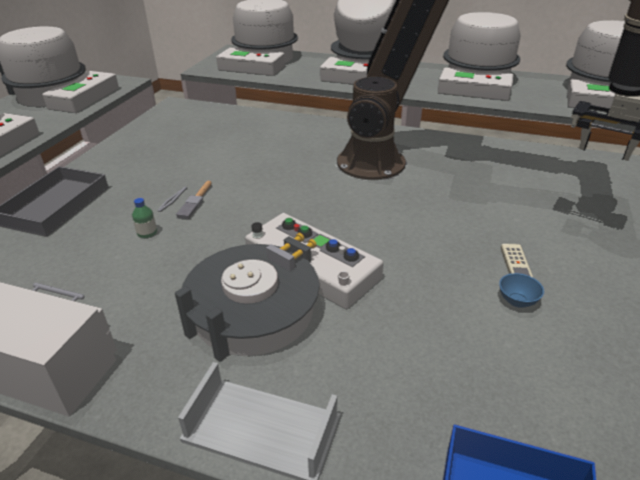

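The top view shows the release panel on the right half of the deck, with greens near (333,253) and (353,260) and red between them. The blues are at (278,232) and (298,240), the jar at (378,238) and the arm parked at the lower left.

```bash
cat > h.py <<'E'
import cv2, numpy as np
from plant import ctrl, imaging
def ray(m,uv,z):
    n=cv2.undistortPoints(np.array([[uv]],float),np.array(m["mtx"]),np.array(m["D"]))[0,0]
    R=np.array(m["R"]);t=np.array(m["t"]).ravel()
    c=-R.T@t; d=R.T@np.array([n[0],n[1],1]); return c+d*(z-c[2])/d[2]
E
python3 - <<'E'
from h import *
p=cv2.imread("pics/top0.png"); m=imaging.camera_model("top")
c=p[215:280,240:400]; cv2.imwrite("pics/c0.png",cv2.resize(c,None,fx=5,fy=5,interpolation=cv2.INTER_CUBIC))
for n,uv,z in [("gL",(333,253),.082),("gR",(353,260),.082),("bL",(278,232),.082),("bR",(298,240),.082),("jar",(378,238),.092)]: print(n,ray(m,uv,z))
print(m["mtx"])
E
```

```text
gL [ 0.53665412 -0.04389332  0.082     ]
gR [ 0.51815546 -0.09405613  0.082     ]
bL [0.59210305 0.09441043 0.082     ]
bR [0.57098694 0.04404603 0.082     ]
jar [ 0.57221979 -0.15722522  0.092     ]
[[475.43354496   0.         322.93962042]
 [  0.         475.43354496 238.83251453]
 [  0.           0.           1.        ]]
```

View pics/c0.png

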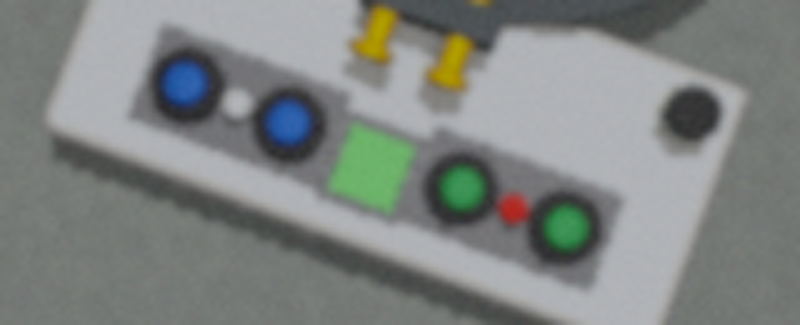

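The crop puts green left at about (332.4,252.4), green right at (353.2,260.6), and blue left at (277,231.4). That gives a panel yaw of about -21.4° and a pair centre near (0.527,-0.069). I'll move above it with the gripper part closed.

```bash
python3 -m crank '[[[0.017,-0.036,0],[0,0,-0.5],-0.2],[[0.017,-0.036,0],[0,0,-0.5],-0.2],[[0.017,-0.036,0],[0,0,-0.5],-0.2],[[0.017,-0.036,0],[0,0,-0.5],-0.2],[[0.017,-0.036,0],[0,0,-0.5],-0.2],[[0.017,-0.036,0],[0,0,-0.5],-0.2],[[0.017,-0.036,0],[0,0,-0.5],-0.2],[[0.017,-0.036,0],[0,0,-0.5],-0.2],[[0.017,-0.036,0],[0,0,-0.5],-0.2],[[0.017,-0.036,0],[0,0,-0.5],-0.2]]'
python3 -m crank '[[[0.017,-0.036,0],[0,0,0],-0.2],[[0.017,-0.036,0],[0,0,0],-0.2],[[0.017,-0.036,0],[0,0,0],-0.2],[[0.017,-0.036,0],[0,0,0],-0.2],[[0.017,-0.036,0],[0,0,0],-0.2],[[0.017,-0.036,0],[0,0,0],-0.2],[[0.017,-0.036,0],[0,0,0],-0.2],[[0.017,-0.036,0],[0,0,0],-0.2],[[0.017,-0.036,0],[0,0,0],-0.2],[[0.017,-0.036,0],[0,0,0],-0.2],[[0,0,0],[0,0,0],-0.2],[[0,0,0],[0,0,0],-0.2]]'
python3 - <<'E'
from h import *
m=imaging.camera_model("wrist"); o=ctrl.get_obs()
p,d=imaging.snapshot("wrist"); cv2.imwrite("pics/w1.png",p)
import pickle; pickle.dump((m,o,d),open("pics/w1.pkl","wb"))
print(o["tool_pos"],o["orientation"],o["opening"],o["joint_pos"],o["force"])
R=np.array(m["R"]);t=np.array(m["t"]).ravel();print(-R.T@t)
E
```

```text
clock: 1.1
tool_pos: [0.3566, 0.287, 0.2265]
orientation: [180.0, 0.0, -21.0]
force: [1.1, 0.8, 0.5]
opening: 0.0352
gripper_force: 0.0
clock: 2.3
tool_pos: [0.5261, -0.0722, 0.2258]
orientation: [180.0, 0.1, -21.2]
force: [-0.3, -0.2, -0.6]
opening: 0.0348
gripper_force: 0.0
[ 0.52612842 -0.07217411  0.22583199] [ 1.79966005e+02  7.58974421e-02 -2.11747129e+01] 0.03481325335332343 [ 1.33493857e+01  7.04710714e+00 -1.74095335e+01 -1.64756240e-02
 -6.56251579e+01  5.54827342e+01] [-0.29437784 -0.20792425 -0.57239586]
[ 0.58886407 -0.09646743  0.3836969 ]
```

View pics/w1.png

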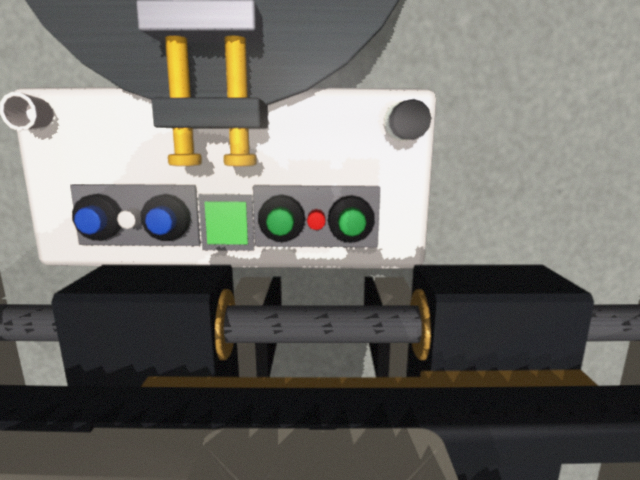

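The wrist view shows the greens' tops at about (280,222) and (352,222) with red at (317,220), blues at (88,221) and (159,221). The fingers are visible at (255,310) and (390,310).

```bash
python3 - <<'E'
from h import *
import pickle
m,o,d=pickle.load(open("pics/w1.pkl","rb")); p=cv2.imread("pics/w1.png")
hsv=cv2.cvtColor(p,cv2.COLOR_BGR2HSV)
k=cv2.inRange(hsv,(50,110,40),(85,255,255)); k[:,:256]=0
n,l,s,c=cv2.connectedComponentsWithStats(k)
pts=[]
for i in range(1,n):
    if s[i,4]>100: w=ray(m,c[i],.082); pts.append(w); print(c[i],s[i],w, d[int(c[i][1]),int(c[i][0])])
for uv in [(280,222),(352,222),(88,221),(159,221)]: print(uv,ray(m,uv,.082))
# where fingertips should appear
Y=np.radians(o["orientation"][2]); ty=np.array([np.sin(Y),-np.cos(Y),0]);tx=np.array([np.cos(Y),np.sin(Y),0])
rv=cv2.Rodrigues(np.array(m["R"]))[0]
for a in (-.0385,-.028,-.0175,.0175,.028,.0385):
  q=[o["tool_pos"]+ty*a+tx*b for b in(-.0095,.0095)]
  print(a,cv2.projectPoints(np.array(q),rv,np.array(m["t"],float),np.array(m["mtx"]),np.array(m["D"]))[0].reshape(-1))
cv2.imwrite("pics/c1.png",cv2.resize(p[170:390,200:460],None,fx=3,fy=2.7))
E
```

```text
[351.63581184 221.71471927] [338 207  29  30 659] [ 0.51855625 -0.09414791  0.082     ] 0.3046041
[279.74411303 221.34850863] [266 208  29  28 637] [ 0.53905362 -0.04207731  0.082     ] 0.3046272
(280, 222) [ 0.53850272 -0.04206269  0.082     ]
(352, 222) [ 0.5182403  -0.09433432  0.082     ]
(88, 221) [0.59398344 0.098499   0.082     ]
(159, 221) [0.5735191  0.04590367 0.082     ]
-0.0385 [233.37434516 316.17017403 230.73663736 275.0244196 ]
-0.028 [257.45898765 316.21365979 255.53429811 275.04330825]
-0.0175 [281.58281838 316.23999481 280.37472659 275.053577  ]
0.0175 [362.07537887 316.20409507 363.2636731  275.02567375]
0.028 [386.18619299 316.15627515 388.09029313 274.99869971]
0.0385 [410.25188407 316.09138056 412.86785398 274.96315657]
```

View pics/c1.png

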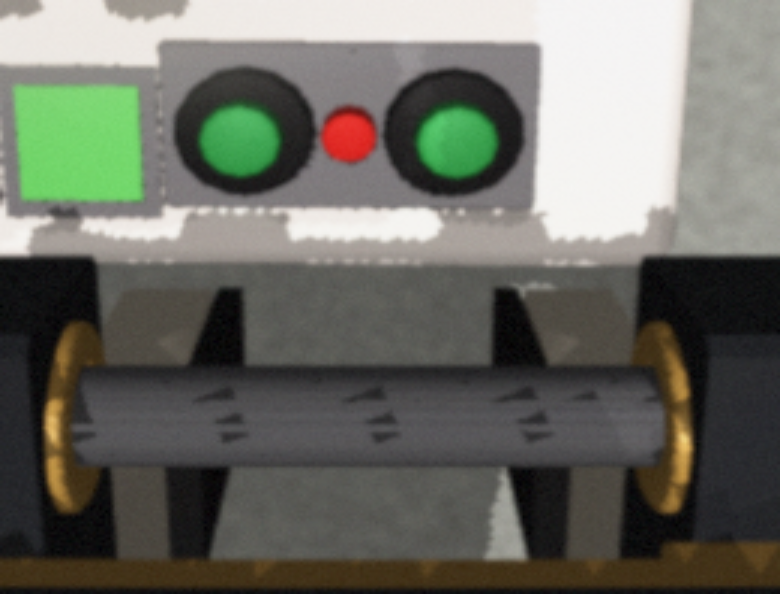

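Centre from the wrist camera is (0.5288,-0.0681), yaw -21.5°, spacing 56.0 mm, which matches the given size. I'll descend to just above the buttons, widening the opening slightly to 42 mm so contact is well inside both buttons.

```bash
python3 -m crank '[[[0.0025,0.004,-0.01],[0,0,-0.3],-0.05],[[0,0,-0.025],[0,0,0],-0.05],[[0,0,-0.025],[0,0,0],-0.05],[[0,0,-0.025],[0,0,0],-0.05],[[0,0,-0.02],[0,0,0],-0.05],[[0,0,-0.015],[0,0,0],-0.05],[[0,0,-0.01],[0,0,0],-0.05],[[0,0,0],[0,0,0],-0.05],[[0,0,0],[0,0,0],-0.05],[[0,0,0],[0,0,0],-0.05]]'
python3 - <<'E'
from h import *
p,d=imaging.snapshot("wrist"); cv2.imwrite("pics/w2.png",p)
o=ctrl.get_obs(); print(o["tool_pos"],o["orientation"],o["force"],o["moment"])
E
```

```text
clock: 3.35
tool_pos: [0.5295, -0.0669, 0.0974]
orientation: [-180.0, -0.1, -21.3]
force: [0.2, -0.2, 0.4]
opening: 0.0416
gripper_force: 0.0
[ 0.5295094  -0.06699466  0.09746042] [-1.79949955e+02 -8.18456818e-02 -2.13115631e+01] [-0.20533622 -0.39201925  0.69586252] [-0.02241595 -0.03373253 -0.01457159]
```

View pics/w2.png

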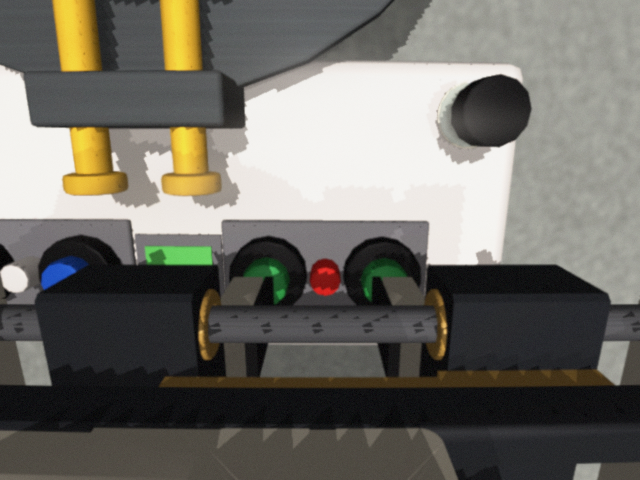

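Both fingers sit over the greens (265,275) and (384,275), with red at (325,277) clear between the tips, whose inner edges are at x≈271 and 374. Now I'll press slowly.

```bash
python3 -m crank '[[[-0.0005,-0.001,-0.006],[0,0,-0.2],-0.05],[[0,0,-0.006],[0,0,0],-0.05],[[0,0,-0.002],[0,0,0],-0.05],[[0,0,-0.002],[0,0,0],-0.05],[[0,0,-0.001],[0,0,0],-0.05],[[0,0,0],[0,0,0],-0.05]]'
python3 -c "
from plant import ctrl;o=ctrl.get_obs();print(o['tool_pos'],o['force'],o['moment'])"
```

```text
clock: 4.0
tool_pos: [0.5288, -0.0683, 0.0803]
orientation: [-180.0, -0.0, -21.5]
force: [-1.5, 0.4, 9.7]
opening: 0.0415
gripper_force: 4.6
[ 0.52878819 -0.06833439  0.08028435] [-1.46869582  0.4466449   9.67006463] [0.30387305 0.81449791 0.00677004]
```

```bash
python3 - <<'E'
from h import *
p,d=imaging.snapshot("wrist"); cv2.imwrite("pics/w3.png",p)
o=ctrl.get_obs(); print(o["tool_pos"],o["orientation"],o["force"],o["moment"])
E
```

```text
[ 0.52879949 -0.06834605  0.08028409] [-1.79993456e+02 -4.51707206e-02 -2.15161721e+01] [-1.95282486  0.05741394  8.86839248] [ 0.36432228  0.87985574 -0.03071194]
```

View pics/w3.png

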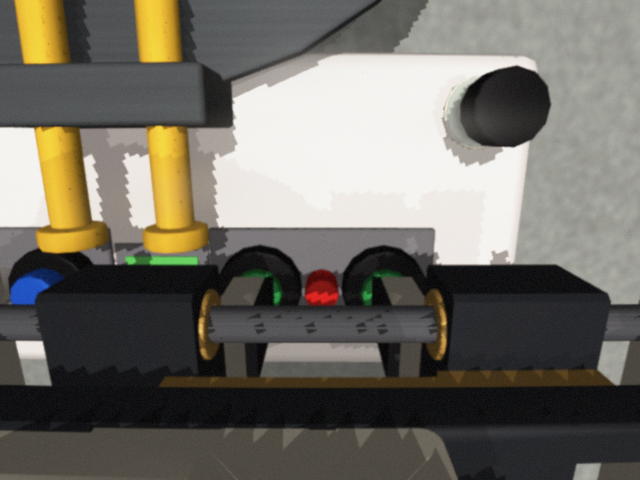

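Both bolts are visibly drawn back, with knob ends now near (73,245) and (176,245). I'll quantify that.

```bash
python3 - <<'E'
from h import *
m=imaging.camera_model("wrist"); o=ctrl.get_obs()
Y=np.radians(-21.5);ex=np.array([np.cos(Y),np.sin(Y)]);ey=np.array([-ex[1],ex[0]])
O=np.array([.5288,-.0681])+.022*ex+.075*ey
import pickle
m1=pickle.load(open("pics/w1.pkl","rb"))[0]
for z in(.081,.093):
  for mm,uv in((m1,(184,159)),(m1,(240,160)),(m,(73,243)),(m,(176,243))):
    r=ray(mm,uv,z)[:2]-O; print(z,uv,np.round([r@ex,r@ey],4))
E
```

```text
0.081 (184, 159) [0.0255 0.0243]
0.081 (240, 160) [ 0.0248 -0.018 ]
0.081 (73, 243) [0.0018 0.0283]
0.081 (176, 243) [ 0.0018 -0.015 ]
0.093 (184, 159) [0.0262 0.0202]
0.093 (240, 160) [ 0.0256 -0.0204]
0.093 (73, 243) [0.0051 0.0204]
0.093 (176, 243) [ 0.0051 -0.0196]
```

With z=0.093 the knob y values come out at ±20 mm, as they must. Both knobs have moved to x≈5 mm, about the full 18 mm draw. I'll push slightly more for margin and hold for over 2 s.

```bash
python3 -m crank '[[[0,0,-0.0005],[0,0,0],-0.05],[[0,0,-0.0005],[0,0,0],-0.05],[[0,0,0],[0,0,0],-0.05],[[0,0,0],[0,0,0],-0.05],[[0,0,0],[0,0,0],-0.05],[[0,0,0],[0,0,0],-0.05],[[0,0,0],[0,0,0],-0.05],[[0,0,0],[0,0,0],-0.05],[[0,0,0],[0,0,0],-0.05],[[0,0,0],[0,0,0],-0.05],[[0,0,0],[0,0,0],-0.05],[[0,0,0],[0,0,0],-0.05]]'
python3 -m crank '[[[0,0,0],[0,0,0],-0.05],[[0,0,0],[0,0,0],-0.05],[[0,0,0],[0,0,0],-0.05],[[0,0,0],[0,0,0],-0.05],[[0,0,0],[0,0,0],-0.05],[[0,0,0],[0,0,0],-0.05],[[0,0,0],[0,0,0],-0.05],[[0,0,0],[0,0,0],-0.05],[[0,0,0],[0,0,0],-0.05],[[0,0,0],[0,0,0],-0.05],[[0,0,0],[0,0,0],-0.05],[[0,0,0],[0,0,0],-0.05]]'
python3 - <<'E'
from h import *
p,d=imaging.snapshot("wrist"); cv2.imwrite("pics/w4.png",p)
E
```

```text
clock: 5.25
tool_pos: [0.5288, -0.0683, 0.0801]
orientation: [-180.0, -0.1, -21.5]
force: [-5.3, 1.8, 16.8]
opening: 0.0419
gripper_force: 8.8
clock: 6.45
tool_pos: [0.5288, -0.0683, 0.0802]
orientation: [-180.0, -0.1, -21.5]
force: [-5.4, 1.4, 18.1]
opening: 0.0421
gripper_force: 8.8
```

View pics/w4.png

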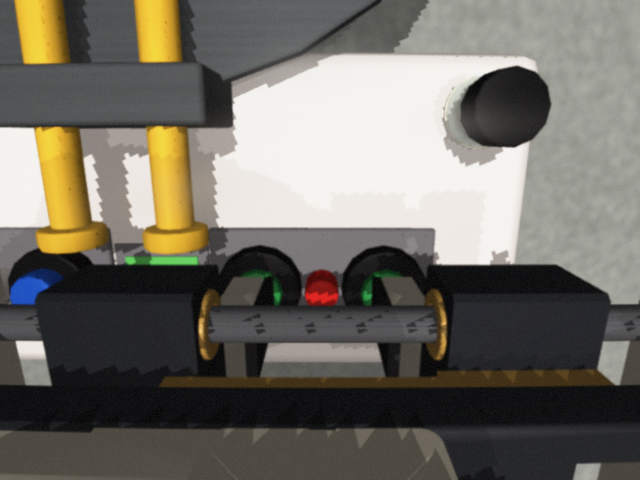

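The height did not change as the force rose to 18 N, and the knobs stayed at (73,245) and (176,245), so both buttons are at their stops. They have been held for over 2.4 s, and the red stop at (321,287) is clear.

```bash
python3 -c "
from plant import close_job; print(close_job())"
```

```text
the job is handed in; nothing more can be done
None
```

The job is handed in with both green buttons held fully down for over 2.4 s and still pressed; both bolts are drawn back, and nothing else was touched as far as the wrist pictures show (the verdict was not reported back).

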